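Pack the orange paint and clip the lid on

TASK

Put the orange paint pot upright into the blue tub beside the two pots already packed there, then set the green lid on the tub and press it straight down until it snaps home under both clips. Do not let go: keep the lid pressed firmly down after the snap, and finish with your hand still pressing it. Leave the other pots and tools where they are.

Things in the scene. Friction and masses are not known exactly. Their poses are not given: they have to be found in the camera images.
- tub: Open blue plastic tub fixed to the table, 110 mm (its x) by 150 mm (its y) outside, 62 mm tall, walls and floor 3 mm thick. Origin: centre of its underside; z up. Two pots are packed at its +y end; the rest is empty.
- tub_bay (a point): Middle of the empty part of the tub's floor, where the orange pot can go: 22 mm from the tub's middle towards -y, 3 mm above the table. Free space round it: 48 mm to each side in the tub's y, 52 mm in its x, up to the rim 59 mm above it. Axes as the tub's.
- tub_seat (a point): Where the finger grip's centre (lid_grip) comes to be when the lid is snapped home: over the tub's middle, 79 mm above its underside; axes as the tub's. The lid fits either way round, its x along the tub's x. Its lip enters the rim (2.5 mm play) from 6 mm above home.
- pot_orange_c (a point): Paint pot with orange body and cap, the one to pack, 36 mm in diameter, 44 mm tall, standing upright, 60 g. The point is its centre, 22 mm above its base.
- lid_grip (a point): Green lid lying right way up, 80 g, 123 mm (x) by 156 mm (y); plate 4 mm thick, a locating lip runs 6 mm below it. In its middle stands a finger grip 14 mm thick (x), 70 mm long (y), 26 mm tall. The point is that grip's centre: 13 mm above the plate's top, 13 mm below the grip's top, 23 mm above the lip's underside. x across the grip, y along it, z up.
- clip_front (a joint): Green sprung clip, 48 mm wide, at the middle of the tub's -x long side, 65 mm from the tub's middle, standing 82 mm tall; its sloping nose leans in over the lid's edge. 0 rad at rest, 0.05 to 0.08 rad when the lid's edge spreads it outwards; springs back to 0 once the edge is under its catch.
- clip_back (a joint): The same clip on the tub's +x side. The lid meets both noses about 12 mm above home; the push grows to some 8 to 15 N at about 7 mm above home, then drops suddenly, and the clips pull the lid down as they snap over its edges. Not pressed, the lid can rise 1.5 mm under them. Pressed firmly: it bears on the tub's rim with 5 N or more; 10 to 15 N is plenty.
- packed_blue_c (a point): Blue paint pot already in the tub; the point is its centre. 36 mm in diameter, 44 mm tall, standing upright, 60 g.
- packed_yellow_c (a point): Yellow paint pot already in the tub; the point is its centre. 36 mm in diameter, 44 mm tall, standing upright, 60 g.
- pot_white_c (a point): White paint pot on the table, to be left alone; the point is its centre. 36 mm in diameter, 44 mm tall, standing upright, 60 g.
- pot_black_c (a point): Black paint pot on the table, to be left alone; the point is its centre. 36 mm in diameter, 44 mm tall, standing upright, 60 g.
- mug: Red enamel mug holding brushes, 92 mm across, 115 mm tall, brushes to 245 mm; origin under its centre. Leave alone.
- jar: Amber glass jar, 64 mm across, 95 mm tall; origin under its centre. Leave alone.
- tube: Paint tube lying flat, 103 mm long (x), 34 mm wide, 15 mm high; origin underneath, 13 mm from its middle. Leave alone.
- palette_knife: Palette knife lying flat, 205 mm long (x), 18 mm wide, 14 mm high; origin under its middle. Leave alone.

How it is judged:
On the way, in this order (a step that is already met when the one before it is completed fails the run):
1. the orange pot stands upright on the tub's floor, let go (x of pot_orange_c in the frame of tub between -0.045 and 0.045 m and y of pot_orange_c in the frame of tub between -0.065 and 0.065 m and z of pot_orange_c in the frame of tub below 0.03 m and angle between pot_orange_c's own z axis and vertical below 0.2 rad and contact force between the fingers and pot_orange below 0.1 N and linear speed of pot_orange below 0.05 m/s), for 0.2 s.
2. the lid has snapped home under both clips and is still being pressed (z of lid_grip in the frame of tub below 0.0805 m and horizontal distance between lid_grip and tub below 0.008 m and angle between lid_grip's own z axis and vertical below 0.03 rad and angle between the x axis of lid_grip and the x axis of tub, either way round below 0.08 rad and value of joint each of clip_front, clip_back below 0.02 rad and contact force between lid and tub above 5 N and contact force between the fingers and lid above 3 N), for 0.3 s.
At the end, for the whole second after the job is handed in: Orange and packed pots upright (0.2 rad) on the tub's floor; lid level (0.03 rad), square (0.08 rad), centred within 8 mm, within 1.5 mm of its seat, both clips sprung back (under 0.02 rad); fingers still press on the lid (over 3 N) and it bears on the tub with over 5 N (all of step 1 and all of step 2 and x of packed_blue_c in the frame of tub between -0.045 and 0.045 m and y of packed_blue_c in the frame of tub between -0.065 and 0.065 m and z of each of packed_blue_c, packed_yellow_c in the frame of tub below 0.03 m and angle between each of packed_blue_c, packed_yellow_c's own z axis and vertical below 0.2 rad and x of packed_yellow_c in the frame of tub between -0.045 and 0.045 m and y of packed_yellow_c in the frame of tub between -0.065 and 0.065 m); the arm keeps its last pose, push and grip.
It fails at once if the hand is taken away from the lid after it has snapped home (z of lid_grip in the frame of tub below 0.0805 m and horizontal distance between lid_grip and tub below 0.008 m and angle between lid_grip's own z axis and vertical below 0.03 rad and angle between the x axis of lid_grip and the x axis of tub, either way round below 0.08 rad and value of joint each of clip_front, clip_back below 0.02 rad and contact force between the fingers and lid below 0.1 N and distance between the grasp point and lid_grip above 0.08 m).
It fails at once if a pot or tool to be left alone is moved more than 3 cm (distance of any of pot_white_c, pot_black_c, mug, jar, tube, palette_knife from where it was at the start of the episode above 0.03 m).
It fails at once if a pot already packed is knocked over or lifted out (angle between any of packed_blue_c, packed_yellow_c's own z axis and vertical above 0.6 rad or z of any of packed_blue_c, packed_yellow_c in the frame of tub above 0.05 m).
It also fails if it takes over 69 s, if anything falls off the work surface, if the arm or the gripper's body presses on something with over 40 N, if the wrist force passes 120 N, or if a joint passes its speed limit or range.

ROBOT

A 6-joint arm with a two-finger parallel gripper is mounted at the origin on the work surface. World frame = base frame: x ahead of the robot, y to its left, z up, the work surface at z = 0. Lengths are in m, angles in rad, forces in N, time in s.
With the tool pointing down it reaches from about 0.3 to 0.775 m from the base axis. Payload 14.6 kg.
Tool frame: the origin (TCP) lies at the centre of the arm's flange, where the gripper is bolted on; the fingertips stand 199 mm ahead of it and the grasp point (between the pads) lies ctrl.tcp_to_grasp ahead of it (ctrl.tcp_to_grasp is the distance from the TCP to the grasp point, in m); z points along the fingers, y is the line along which they close (so a half turn about z gives the same grasp; the last joint's range is limited). The gripper opens to 94 mm and grips with 3 to 60 N. Pads are 16 mm wide; open, the fingers measure 119 mm over their backs; the gripper's body (75 mm by 177 mm) begins 78 mm behind the grasp point.
Start: joints at [1.128, 0.3, 1.521, -0, 1.321, -0.067], TCP at [0.202, 0.512, 0.405] pointing down, gripper open.
Joint ranges: [-3.03, 3.03], [-0.79, 2.21], [0.23, 2.52], [-1.04, 4.18], [0, 3.07], [-2.55, 2.55]. Speed limits (rad/s): [2.22, 2.22, 2.57, 3.14, 3.14, 3.14].

INTERFACE

Orientations are given as [roll, pitch, yaw] about the fixed x, y, z axes, in that order (R = Rz(yaw) Ry(pitch) Rx(roll)).
In Python, from station import ctrl gives the robot as it stands. The module is installed in compiled form; this text tells all that it offers.
- The arm moves only by the shell command python3 -m jog 'ROWS' [OPENING] [FORCE]. ROWS is JSON, a list of rows, each a list of 6 numbers: the shift along the tool's x, y, z in cm, then the turn, a rotation vector about the tool's x, y, z in rad. In form: [[tx, ty, tz, ax, ay, az], ...]. A call has 1 to 8 rows; each row is the pose to reach, as a shift and turn from the pose commanded when the call began, along the tool's axes at that moment; what a row does not reach only later rows make up. A row lasts 1/10 s, in which the tool goes at most 50 mm and 8.59 degrees, less where a joint would pass 70% of its speed; a pose out of reach is approached as far as the arm can. A call with a gripper value outside its range is refused whole. OPENING is the opening in per cent of the stroke, from 0 (shut) to 100 (fully open), set as the call begins (- or left out, the last holds). The fingers move at their own pace and stop on an object; FORCE is the grip in N (left out, the last holds). Time passes only in rows, so rows that repeat a pose let the fingers close. It gives the time, the measured TCP pose, the force, the opening and the grip force at its end, in the units of the state.
- ctrl.get_obs(): the state, without advancing time (a new reading comes with each control period).
- ctrl.camera(name): name is "scene" or "top" or "wrist"; returns a dict with "img" (400x640x3 uint8, blue, green, red), "intrinsics" (3x3 intrinsics, pixels), "R" (3x3) and "t" (3): a world point X has camera coordinates R X + t. Camera axes: x right, y down, z forward; pixel columns grow to the right and rows downward; lengths in m; the calibration is good to about 2 mm. The wrist camera is an equidistant fisheye: a pixel r from the principal point sees the ray r / f radians off the axis. A picture is of the moment at which its call begins. There is no depth.
- ctrl.hand_in(): hands the job in; it is judged then, once.
The state is a dict: "time_s": time; "qpos": joint angles; "joint_vel": joint speeds; "tau": joint torques, N m; "ee_pos": TCP position; "eef_rot": TCP orientation; "force": force on the tool from outside, world axes, zero at the start; "moment": the same for the moment, N m; "grip_width": finger opening in m; "grip_force": force on a finger pad.
Only numpy, scipy, OpenCV 4.12 (cv2) and the standard library are available. Lean on these libraries where they do the work, as an engineer would, in place of code of your own. Each camera call takes 0.05 s, during which the arm holds its last target. There are 200 camera calls.

## Working session

There is one attempt and no reset: what is moved stays moved. The work goes in short steps, Python scripts to look and compute and a shell command to move; the robot and the scene stay as the last step left them, time stands still between calls to the robot, and variables do not carry over. Pictures are saved under pics/ and viewed, at most 10 in all, crops included, and the job is handed in when it is done.

```bash
mkdir -p pics
python3 - <<'E'
from station import ctrl
import cv2
o=ctrl.get_obs(); print(o['ee_pos'],o['eef_rot'],o['grip_width'],ctrl.tcp_to_grasp)
for n in ('top','scene'):
    c=ctrl.camera(n); cv2.imwrite(f'pics/{n}0.png',c['img']); print(n,c['intrinsics'],c['R'],c['t'])
E
```

```text
[0.2018473  0.51159049 0.40407527] [-3.14041887e+00 -4.20470235e-05  2.76583116e+00] 0.094252805068618 0.1804
top [[520.08131398   0.         320.92144859]
 [  0.         520.08131398 191.83367191]
 [  0.           0.           1.        ]] [[ 0.00780124 -0.99995824  0.00476043]
 [-0.98825081 -0.00843641 -0.1526079 ]
 [ 0.15264169 -0.00351396 -0.98827535]] [-0.03321869  0.55858664  1.6596661 ]
scene [[362.54695468   0.         315.92904378]
 [  0.         362.54695468 195.09227069]
 [  0.           0.           1.        ]] [[ 0.74027811  0.67191796  0.02268401]
 [ 0.38786565 -0.39928067 -0.83074376]
 [-0.54913437  0.62377977 -0.55619263]] [-0.39771916 -0.15108892  1.3218856 ]
```

View pics/top0.png

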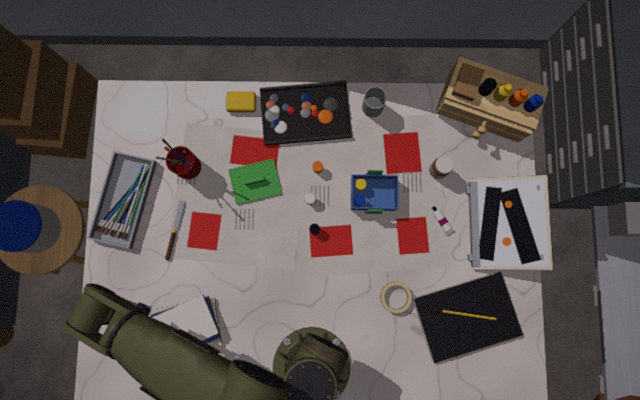

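View pics/scene0.png

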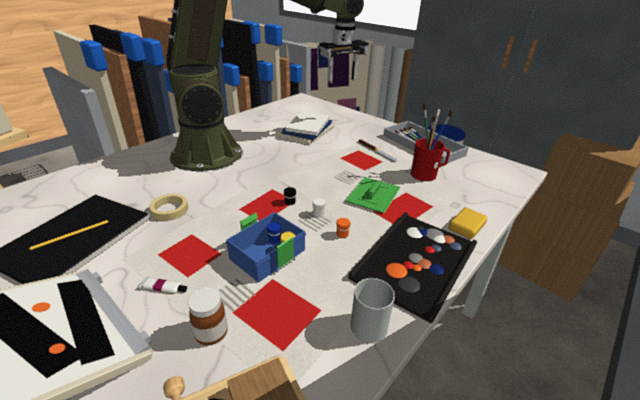

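The top view shows the orange pot near (318,167), the lid near (256,182) and slightly turned, and the tub near (374,192) with the packed pots at its left end (world +y). I'll enlarge that area.

```bash
python3 - <<'E'
import cv2
i=cv2.imread('pics/top0.png')[145:225,220:410]
cv2.imwrite('pics/crop0.png',cv2.resize(i,None,fx=4,fy=4,interpolation=cv2.INTER_CUBIC))
E
cat > h.py <<'E'
from station import ctrl
import numpy as np, cv2
def topz(c,px,z):
    K,R,t=c['intrinsics'],c['R'],c['t']
    p=np.asarray(px,float)
    d=np.c_[(p-[K[0,2],K[1,2]])/K[0,0],np.ones(len(p))]
    d=d@R; o=-R.T@t          # world rays
    return o+d*((z-o[2])/d[:,2])[:,None]
def wristz(c,px,z):
    K,R,t=c['intrinsics'],c['R'],c['t']
    v=(np.asarray(px,float)-[K[0,2],K[1,2]])/K[0,0]
    r=np.linalg.norm(v,axis=1,keepdims=True)
    d=np.c_[v/r*np.sin(r),np.cos(r)]@R; o=-R.T@t
    return o+d*((z-o[2])/d[:,2])[:,None]
E
```

```text
(no output)
```

View pics/crop0.png

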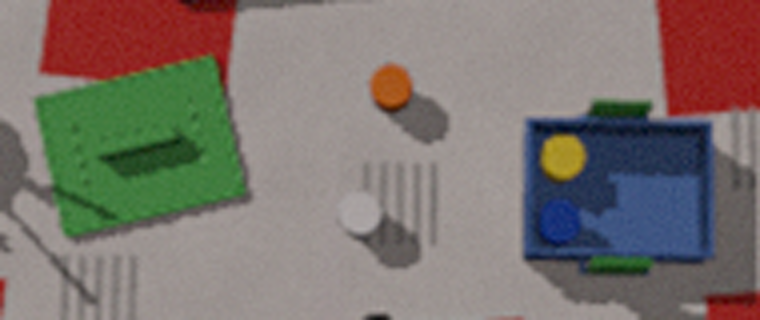

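Crop (4x): orange cap at (391,86), lid corners at (37,98), (214,57), (247,196), (72,240), tub rim corners at (526,119), (712,122), (711,262), (525,258).

Run:
```python
from h import *
c=ctrl.camera('top')
f=lambda p:(np.array(p,float)+.5)/4-.5+[220,145]
print('orange',topz(c,f([[391,86]]),.044), 'white',topz(c,f([[361,212]]),.044))
for n,p,z in (('lid',[[37,98],[214,57],[247,196],[72,240]],.01),('tub',[[526,119],[712,122],[711,262],[525,258]],.062)):
    w=topz(c,f(p),z)[:,:2]; e=w[[0,3]]-w[[1,2]]; e=e.mean(0)
    print(n,w.mean(0),'yaw of y axis-90deg',np.arctan2(-e[0],e[1]),[np.linalg.norm(w[i]-w[i-1]) for i in range(4)])
o=ctrl.get_obs(); print(o['time_s'],o['ee_pos'],o['eef_rot'])
w=ctrl.camera('wrist'); print(w['intrinsics'],w['R'],w['t'])
```

```text
orange [[ 0.64433549 -0.01629145  0.044     ]] white [[0.53923294 0.00727292 0.044     ]]
lid [0.59716929 0.19118375] yaw of y axis-90deg 0.2500911571852238 [np.float64(0.12439728910122097), np.float64(0.1521744565087589), np.float64(0.12192719155847603), np.float64(0.14955360811817847)]
tub [ 0.55650823 -0.20127929] yaw of y axis-90deg -0.010470206748981253 [np.float64(0.11386457828487119), np.float64(0.15140542124617917), np.float64(0.11471021863845474), np.float64(0.14984682820368697)]
0.15 [0.20182995 0.51159236 0.4042524 ] [-3.14078182e+00 -6.62871209e-05  2.76585741e+00]
[[309.70691629   0.         318.53414012]
 [  0.         309.70691629 198.53153649]
 [  0.           0.           1.        ]] [[ 0.36745398  0.93004032 -0.00160461]
 [ 0.90339476 -0.35651536  0.23827443]
 [ 0.22103276 -0.08900449 -0.97119654]] [-0.55058293 -0.02478689  0.39143654]
```

```bash
cat >> h.py <<'E'
from scipy.spatial.transform import Rotation as Ro
def go(x,y,gz,yaw):
    "tool-frame shift (cm) and turn to bring the grasp point to x,y,gz, tool down"
    o=ctrl.get_obs(); R0=Ro.from_euler('xyz',o['eef_rot']); R1=Ro.from_euler('xyz',[np.pi,0,yaw])
    d=R0.inv().apply(np.array([x,y,gz+ctrl.tcp_to_grasp])-o['ee_pos'])*100
    print('t',o['time_s'],'shift',d.round(2),'turn',(R0.inv()*R1).as_rotvec().round(4),'F',np.round(o['force'],1))
E
python3 -c "
from h import *
go(.644,-.016,.14,1.57)"
```

```text
t 0.2 shift [-60.49 -32.85   8.41] turn [-6.0000e-04  3.0000e-04  1.1958e+00] F [-1.1 -0.2 -0. ]
```

```bash
python3 -m jog '[[-4,-2.2,0,0,0,0.08],[-8,-4.4,0,0,0,0.2],[-12,-6.6,0,0,0,0.3],[-16,-8.8,0,0,0,0.42],[-20,-11,0,0,0,0.55],[-24,-13.2,0,0,0,0.65],[-28,-15.4,0,0,0,0.75],[-32,-17.6,0,0,0,0.85]]' 100 20; python3 -c "
from h import *
go(.644,-.016,.14,1.57)"
```

```text
time_s: 1.0
ee_pos: [0.4358, 0.2288, 0.4047]
eef_rot: [3.141, -0.0, 1.912]
force: [0.1, 1.2, 0.8]
grip_width: 0.094
grip_force: 0.0
t 1.0 shift [-30.03  11.44   8.43] turn [ 2.000e-04 -0.000e+00  3.417e-01] F [0.1 1.2 0.8]
```

```bash
python3 -m jog '[[-4,1.5,1,0,0,0.05],[-8,3,2,0,0,0.1],[-12,4.5,4,0,0,0.15],[-16,6,6,0,0,0.2],[-20,7.5,7,0,0,0.25],[-24,9,8,0,0,0.3],[-27,10.5,8.4,0,0,0.34],[-28.5,10.8,8.4,0,0,0.34]]'; python3 -m jog '[[0,0,0,0,0,0],[0,0,0,0,0,0]]' >/dev/null
python3 - <<'E'
from h import *
go(.644,-.016,.14,1.57)
c=ctrl.camera('wrist'); cv2.imwrite('pics/w1.png',c['img'])
import pickle; pickle.dump(c,open('w1.pkl','wb'))
E
```

```text
time_s: 1.8
ee_pos: [0.6342, -0.0033, 0.3192]
eef_rot: [-3.14, 0.0, 1.573]
force: [-0.7, 0.5, 0.3]
grip_width: 0.0942
grip_force: 0.0
t 2.0 shift [-1.55  1.15  0.04] turn [-0.0002 -0.0002  0.0067] F [-0.5  0.9 -0.3]
```

View pics/w1.png

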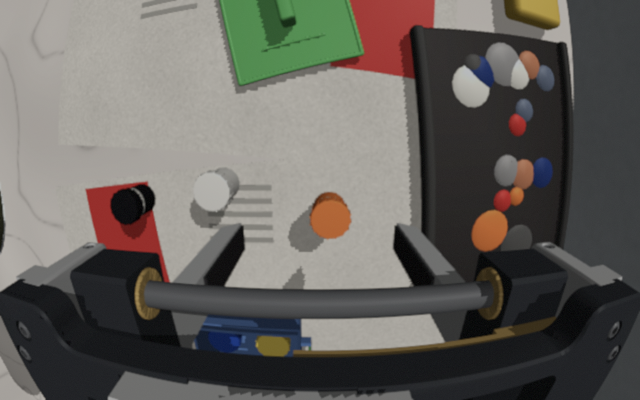

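The wrist view shows the orange cap centred near (330,216) between the fingers, the white pot at (213,190), and the lid at the top.

Run:
```python
from h import *
import pickle; c=pickle.load(open('w1.pkl','rb'))
hsv=cv2.cvtColor(c['img'],cv2.COLOR_BGR2HSV)
m=cv2.inRange(hsv,(5,150,180),(16,255,255)); m[:,400:]=0
n,l,s,ce=cv2.connectedComponentsWithStats(m); i=1+s[1:,4].argmax(); print(s[i],ce[i])
print(wristz(c,[ce[i],[330,216]],.044), 'white',wristz(c,[[211,191]],.044))
go(.644,-.016,.14,1.57)
```

```text
Traceback (most recent call last):
ValueError: attempt to get argmax of an empty sequence
```

Run:
```python
from h import *
import pickle; c=pickle.load(open('w1.pkl','rb'))
print(c['img'][216,330])
print(wristz(c,[[330,216]],.044), 'white',wristz(c,[[211,191]],.044))
go(.644,-.016,.14,1.57)
```

```text
[ 55 101 177]
[[ 0.64267086 -0.00946398  0.044     ]] white [[0.53708751 0.01249421 0.044     ]]
t 2.05 shift [-1.59  1.15  0.06] turn [ 0.0001 -0.0002  0.0072] F [-0.5  0.2  0.7]
```

```bash
python3 -m jog '[[-0.6,0.5,1,0,0,0.007],[-1.1,1.05,3,0,0,0.007],[-1.1,1.05,5,0,0,0.007],[-1.1,1.05,7,0,0,0.007],[-1.1,1.05,9,0,0,0.007],[-1.1,1.05,10.5,0,0,0.007],[-1.1,1.05,11.2,0,0,0.007],[-1.1,1.05,11.2,0,0,0.007]]' 100; python3 -m jog '[[0,0,0,0,0,0],[0,0,0,0,0,0],[0,0,0,0,0,0],[0,0,0,0,0,0],[0,0,0,0,0,0],[0,0,0,0,0,0],[0,0,0,0,0,0],[0,0,0,0,0,0]]' 0 20; python3 -c "
from h import *
go(.643,-.011,.14,1.57)"
```

```text
time_s: 2.85
ee_pos: [0.6434, -0.012, 0.2079]
eef_rot: [-3.14, -0.0, 1.569]
force: [0.1, -0.0, 0.1]
grip_width: 0.0941
grip_force: 0.0
time_s: 3.65
ee_pos: [0.6435, -0.0122, 0.2087]
eef_rot: [-3.142, 0.0, 1.569]
force: [-0.3, -0.6, 0.1]
grip_width: 0.036
grip_force: 20.0
t 3.65 shift [  0.12  -0.05 -11.17] turn [-0.      0.     -0.0012] F [-0.3 -0.6  0.1]
```

```bash
python3 -m jog '[[0,0,-1.5,0,0,0],[0,0,-4,0,0,0],[0,0,-7,0,0,0],[0,0,-10,0,0,0],[0,0,-13,0,0,0],[0,0,-15,0,0,0],[-2,-1,-15,0,0,0],[-5,-2,-15,0,0,0]]'; python3 -m jog '[[-3.5,-1.2,0,0,0,0],[-7,-2.4,0,0,0,0],[-10.5,-3.6,0,0,0,0],[-14,-4.8,0,0,0,0],[-17,-6,0,0,0,0],[-19,-6.7,0,0,0,0],[-20,-6.7,0,0,0,0],[-20,-6.7,0,0,0,0]]';python3 -m jog '[[0,0,0,0,0,0],[0,0,0,0,0,0]]' >/dev/null
python3 - <<'E'
from h import *
go(.5565,-.22,.15,1.56)
c=ctrl.camera('wrist'); cv2.imwrite('pics/w2.png',c['img'])
import pickle; pickle.dump(c,open('w2.pkl','wb'))
E
```

```text
time_s: 4.45
ee_pos: [0.623, -0.0615, 0.3605]
eef_rot: [3.139, 0.0, 1.571]
force: [-0.2, -0.6, -1.7]
grip_width: 0.0357
grip_force: 20.0
time_s: 5.25
ee_pos: [0.556, -0.2627, 0.3593]
eef_rot: [3.141, 0.0, 1.568]
force: [0.1, 0.2, -0.8]
grip_width: 0.036
grip_force: 20.0
t 5.45 shift [4.09 0.   2.84] turn [ 0.     -0.0001  0.01  ] F [ 0.5 -0.4 -0.8]
```

View pics/w2.png

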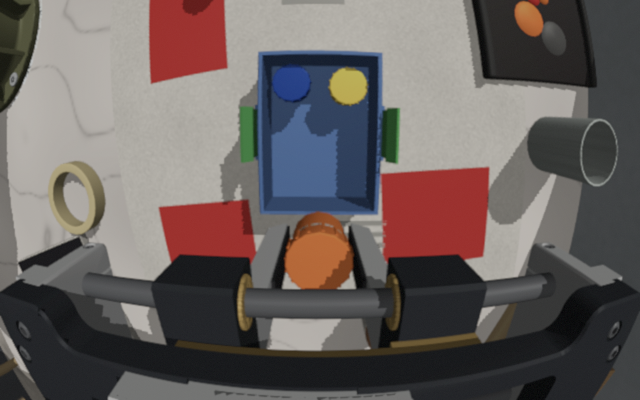

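The wrist view shows the whole tub, with rim corners at (258,53), (382,53), (382,213), (258,213). The orange pot is held upright at (320,255).

Run:
```python
from h import *
import pickle; c=pickle.load(open('w2.pkl','rb'))
w=wristz(c,[[258,53],[382,53],[382,213],[258,213]],.062); print(w,w.mean(0)); print(wristz(c,[[291,85],[348,86]],.047))
e=(w[0]+w[1]-w[2]-w[3]); print('yaw',np.arctan2(-e[0],e[1]))
go(.5565,-.22,.15,1.56)
```

```text
[[ 0.50247206 -0.12446637  0.062     ]
 [ 0.61396708 -0.12443467  0.062     ]
 [ 0.61687508 -0.27340228  0.062     ]
 [ 0.49935142 -0.27324838  0.062     ]] [ 0.55816641 -0.19888792  0.062     ]
[[ 0.53111639 -0.15367722  0.047     ]
 [ 0.58435545 -0.15466479  0.047     ]]
yaw -0.0007141647930378345
t 5.5 shift [4.1  0.01 2.83] turn [-0.0001 -0.0001  0.0101] F [-0.3 -0.2 -0.8]
```

```bash
python3 -m jog '[[1.5,0.1,0,0,0,0],[3,0.1,1,0,0,0],[3.6,0.1,3,0,0,0],[3.6,0.1,5.5,0,0,0],[3.6,0.1,8,0,0,0],[3.6,0.1,10.5,0,0,0],[3.6,0.1,12,0,0,0],[3.6,0.1,12.5,0,0,0]]';python3 -m jog '[[0,0,0.7,0,0,0],[0,0,1.4,0,0,0],[0,0,2,0,0,0],[0,0,2.15,0,0,0],[0,0,2.15,0,0,0]]'; python3 -c "
from h import *
go(.5575,-.225,.032,1.57)"
```

```text
time_s: 6.3
ee_pos: [0.5569, -0.225, 0.2319]
eef_rot: [-3.139, -0.001, 1.57]
force: [-0.6, 0.7, -1.1]
grip_width: 0.036
grip_force: 20.0
time_s: 6.8
ee_pos: [0.5571, -0.226, 0.2122]
eef_rot: [3.142, 0.0, 1.569]
force: [-0.4, 0.0, -0.7]
grip_width: 0.0362
grip_force: 20.0
t 6.8 shift [ 0.1   0.04 -0.02] turn [ 0.      0.     -0.0013] F [-0.4  0.  -0.7]
```

```bash
python3 -m jog '[[0,0,0.1,0,0,0],[0,0,0.1,0,0,0]]' ; python3 -m jog '[[0,0,0,0,0,0],[0,0,0,0,0,0],[0,0,0,0,0,0],[0,0,0,0,0,0],[0,0,0,0,0,0],[0,0,0,0,0,0],[0,0,0,0,0,0],[0,0,-0.5,0,0,0]]' 55; python3 -m jog '[[0,0,-2,0,0,0],[0,0,-4.5,0,0,0],[0,0,-7,0,0,0],[0,0,-10,0,0,0],[0,0,-13,0,0,0],[2,0,-14,0,0,0],[6,0,-14,0,0,0.03],[10,0.5,-14,0,0,-0.03]]'; python3 -c "
from h import *
go(.5972,.193,.15,1.82)"
```

```text
time_s: 7.0
ee_pos: [0.5572, -0.2261, 0.2116]
eef_rot: [3.141, 0.0, 1.569]
force: [0.6, 0.4, 1.3]
grip_width: 0.0357
grip_force: 20.0
time_s: 7.8
ee_pos: [0.5569, -0.226, 0.2157]
eef_rot: [-3.141, -0.001, 1.569]
force: [-0.3, 0.4, 0.1]
grip_width: 0.0515
grip_force: 0.0
time_s: 8.6
ee_pos: [0.5618, -0.1252, 0.357]
eef_rot: [3.141, 0.0, 1.597]
force: [0.5, 1.3, 0.2]
grip_width: 0.052
grip_force: 0.0
t 8.6 shift [31.72  4.36  2.65] turn [ 0.0009  0.0004 -0.2234] F [0.5 1.3 0.2]
```

```bash
python3 -m jog '[[4,0.5,0,0,0,-0.03],[8.5,1.2,0,0,0,-0.06],[13,1.8,0,0,0,-0.1],[17.5,2.4,0.5,0,0,-0.13],[22,3,1,0,0,-0.17],[26,3.6,2,0,0,-0.2],[29,4.2,2.6,0,0,-0.22],[30.2,4.3,2.6,0,0,-0.22]]';python3 -m jog '[[0,0,0,0,0,0],[0,0,0,0,0,0]]' >/dev/null
python3 - <<'E'
from h import *
go(.5972,.193,.15,1.82)
c=ctrl.camera('wrist'); cv2.imwrite('pics/w3.png',c['img'])
import pickle; pickle.dump(c,open('w3.pkl','wb'))
E
```

```text
time_s: 9.4
ee_pos: [0.5966, 0.1796, 0.3295]
eef_rot: [-3.141, -0.0, 1.822]
force: [0.2, -0.6, -0.6]
grip_width: 0.0517
grip_force: 0.0
t 9.6 shift [1.63 0.45 0.02] turn [ 0.0004  0.0002 -0.002 ] F [ 0.4 -0.7  0.4]
```

View pics/w3.png

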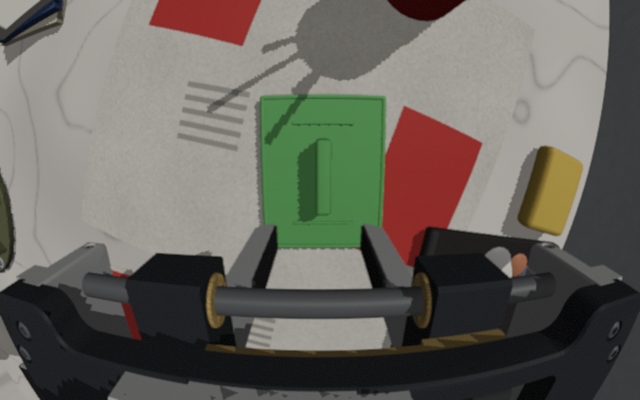

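The wrist view shows the lid square to the hand, with corners at (262,96), (385,96), (383,247), (264,247) and its grip from (324,139) to (324,214).

Run:
```python
from h import *
import pickle; c=pickle.load(open('w3.pkl','rb'))
w=wristz(c,[[262,96],[385,96],[383,247],[264,247]],.010); print(w.mean(0),[np.linalg.norm(w[i]-w[i-1]) for i in range(4)])
e=(w[0]+w[1]-w[2]-w[3]); print('yaw',np.arctan2(-e[0],e[1]))
g=wristz(c,[[324.5,139],[323.5,214]],.036); e=g[0]-g[1]; print(g,g.mean(0),np.arctan2(-e[0],e[1]),np.linalg.norm(e))
go(*g.mean(0)[:2],.031,1.82)
```

```text
[0.5974924  0.19727298 0.01      ] [np.float64(0.15559501192785735), np.float64(0.11963554959572852), np.float64(0.15628541092217352), np.float64(0.1268728496995125)]
yaw 0.24974708420436362
[[0.5887973  0.23216174 0.036     ]
 [0.6050164  0.16500206 0.036     ]] [0.59690685 0.1985819  0.036     ] 0.236963325068337 0.06909038922412557
t 9.65 shift [ 2.22  0.55 11.93] turn [ 0.0005  0.0002 -0.0027] F [ 1.1  0.2 -0. ]
```

```bash
python3 -m jog '[[1.2,0.3,1,0,0,0],[2.15,0.53,3,0,0,0],[2.15,0.53,5,0,0,0],[2.15,0.53,7,0,0,0],[2.15,0.53,9,0,0,0],[2.15,0.53,10.5,0,0,0],[2.15,0.53,11.5,0,0,0],[2.15,0.53,11.9,0,0,0]]'; python3 -m jog '[[0,0,0,0,0,0],[0,0,0,0,0,0],[0,0,0,0,0,0],[0,0,0,0,0,0],[0,0,0,0,0,0],[0,0,0,0,0,0],[0,0,0,0,0,0],[0,0,0,0,0,0]]' 0 45;  python3 -c "
from h import *
go(.5973,.1975,.031,1.82)"
```

```text
time_s: 10.45
ee_pos: [0.5966, 0.1991, 0.2102]
eef_rot: [-3.141, 0.0, 1.818]
force: [-0.5, -1.0, -0.1]
grip_width: 0.0517
grip_force: 0.0
time_s: 11.25
ee_pos: [0.5967, 0.1992, 0.2115]
eef_rot: [3.141, -0.0, 1.819]
force: [-1.6, -0.4, 4.8]
grip_width: 0.0139
grip_force: 45.0
t 11.25 shift [-0.18  0.01  0.01] turn [ 0.0004 -0.     -0.0012] F [-1.6 -0.4  4.8]
```

```bash
python3 -m jog '[[0,0,-1,0,0,0],[0,0,-3,0,0,0],[0,0,-5,0,0,0],[0,0,-7.5,0,0,0],[0,0,-10,0,0,0],[0,0,-12,0,0,0],[0,0,-13,0,0,0],[0,0,-13,0,0,0]]';   python3 -c "
from h import *
go(.5575,-.1975,.16,1.57)"
```

```text
time_s: 12.05
ee_pos: [0.5967, 0.1992, 0.3425]
eef_rot: [3.139, -0.0, 1.819]
force: [0.3, -0.6, -0.6]
grip_width: 0.0139
grip_force: 45.0
t 12.05 shift [-37.5  -13.54   0.18] turn [ 0.0022 -0.0003  0.2488] F [ 0.3 -0.6 -0.6]
```

```bash
python3 -m jog '[[-2,-0.7,0,0,0,0],[-5.5,-2,0,0,0,0.03],[-9.5,-3.4,0,0,0,0.06],[-13.5,-4.9,0,0,0,0.09],[-17.5,-6.3,0,0,0,0.12],[-21.5,-7.8,0,0,0,0.15],[-25,-9,0,0,0,0.18],[-28,-10.1,0,0,0,0.2]]' >/dev/null; python3 -m jog '[[-2.5,-0.9,0,0,0,0.02],[-5,-1.6,0,0,0,0.04],[-7,-2,0,0,0,0.05],[-8.5,-2.1,0,0,0,0.05],[-8.5,-2.1,0,0,0,0.05],[-8.5,-2.1,0,0,0,0.05]]';python3 - <<'E'
from h import *
go(.5575,-.1975,.16,1.57)
c=ctrl.camera('wrist'); cv2.imwrite('pics/w4.png',c['img'])
import pickle; pickle.dump(c,open('w4.pkl','wb'))
E
```

```text
time_s: 13.45
ee_pos: [0.5507, -0.1825, 0.3406]
eef_rot: [-3.141, -0.0, 1.569]
force: [-0.2, 0.6, -1.9]
grip_width: 0.0138
grip_force: 45.0
t 13.45 shift [-1.5   0.68  0.01] turn [-0.0008 -0.0005 -0.0011] F [-0.2  0.6 -1.9]
```

View pics/w4.png

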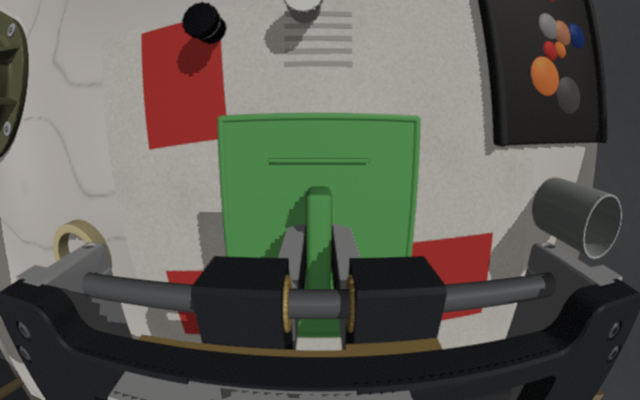

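The held lid is level and square. Its far corners are at (219,117) and (419,117), and I'll work out its centre relative to the hand from them.

Run:
```python
from h import *
import pickle; c=pickle.load(open('w4.pkl','rb'))
for z in (.136,.139):
    w=wristz(c,[[219,117],[419,117]],z); m=w.mean(0); e=w[1]-w[0]; print(w, m-[0,.078,0],'w',np.linalg.norm(e),'yaw',np.arctan2(e[1],e[0]))
go(.5575,-.199,.16,1.57)
```

```text
[[ 0.48997184 -0.10643305  0.136     ]
 [ 0.61260959 -0.10669127  0.136     ]] [ 0.55129072 -0.18456216  0.136     ] w 0.12263802580254612 yaw -0.002105571357440299
[[ 0.49096138 -0.10653072  0.139     ]
 [ 0.61161638 -0.10678477  0.139     ]] [ 0.55128888 -0.18465775  0.139     ] w 0.12065527275035587 yaw -0.002105571357440282
t 13.5 shift [-1.68  0.67  0.04] turn [-0.0005 -0.0004 -0.0005] F [ 0.6 -0.1 -0.2]
```

```bash
python3 -m jog '[[-0.7,0.3,0,0,0,0],[-1.5,0.67,0.5,0,0,0],[-1.5,0.67,1.5,0,0,0],[-1.5,0.67,2.5,0,0,0],[-1.5,0.67,3.5,0,0,0],[-1.5,0.67,4.5,0,0,0],[-1.5,0.67,5.3,0,0,0],[-1.5,0.67,5.6,0,0,0]]' - 60; python3 -m jog '[[0,0,0,0,0,0],[0,0,0,0,0,0]]'
python3 - <<'E'
from h import *
go(.5577,-.197,.087,1.57)
K=ctrl.camera('scene'); cv2.imwrite('pics/s5.png',cv2.resize(K['img'][190:300,200:330],None,fx=5,fy=5,interpolation=cv2.INTER_CUBIC))
E
```

```text
time_s: 14.3
ee_pos: [0.5571, -0.1978, 0.284]
eef_rot: [-3.14, -0.001, 1.569]
force: [-0.3, 0.1, -0.4]
grip_width: 0.0136
grip_force: 60.0
time_s: 14.5
ee_pos: [0.5573, -0.198, 0.2855]
eef_rot: [3.141, 0.0, 1.569]
force: [-0.3, -0.3, -0.4]
grip_width: 0.0132
grip_force: 60.0
t 14.5 shift [0.1  0.03 1.81] turn [ 0.0006  0.0003 -0.0012] F [-0.3 -0.3 -0.4]
```

View pics/s5.png

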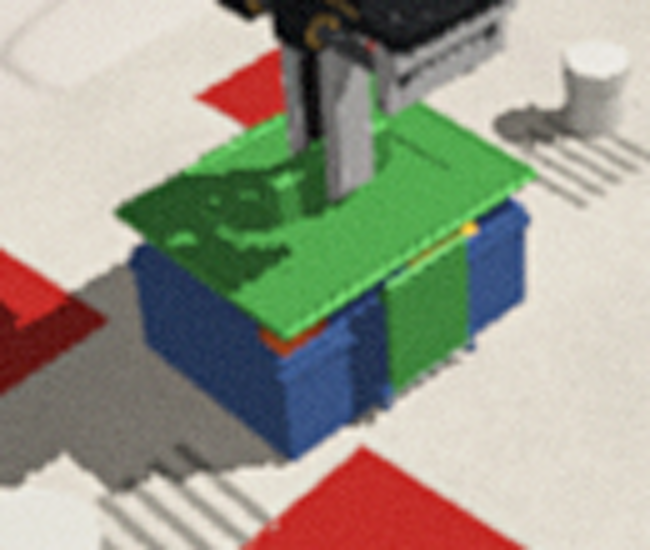

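The scene view shows the lid level just above the tub, aligned with the rim, and the orange pot inside. I'll press down in small steps.

```bash
python3 -m jog '[[0.1,0.02,0.2,0,0,0],[0.1,0.02,0.4,0,0,0],[0.1,0.02,0.6,0,0,0],[0.1,0.02,0.7,0,0,0]]'; python3 -m jog '[[0,0,0.15,0,0,0],[0,0,0.3,0,0,0],[0,0,0.4,0,0,0]]';python3 -m jog '[[0,0,0.1,0,0,0],[0,0,0.2,0,0,0],[0,0,0.3,0,0,0]]'
```

```text
time_s: 14.95
ee_pos: [0.5575, -0.197, 0.2783]
eef_rot: [3.141, 0.0, 1.569]
force: [0.1, 0.9, 5.2]
grip_width: 0.0136
grip_force: 60.0
time_s: 15.25
ee_pos: [0.5577, -0.1971, 0.2753]
eef_rot: [3.14, 0.001, 1.569]
force: [-1.4, -0.4, 11.1]
grip_width: 0.0133
grip_force: 60.0
time_s: 15.55
ee_pos: [0.5575, -0.197, 0.2713]
eef_rot: [3.141, 0.0, 1.569]
force: [-1.2, -0.3, 0.5]
grip_width: 0.0134
grip_force: 60.0
```

Push peaked and then dropped. I'll continue to the seat.

```bash
python3 -m jog '[[0,0,0.1,0,0,0],[0,0,0.2,0,0,0],[0,0,0.25,0,0,0]]';python3 -m jog '[[0,0,0.1,0,0,0],[0,0,0.1,0,0,0]]'
```

```text
time_s: 15.85
ee_pos: [0.5575, -0.1969, 0.2683]
eef_rot: [-3.141, -0.0, 1.569]
force: [0.4, 0.2, -1.1]
grip_width: 0.0139
grip_force: 60.0
time_s: 16.05
ee_pos: [0.5575, -0.1969, 0.2676]
eef_rot: [-3.142, -0.0, 1.569]
force: [-0.4, 0.0, -2.0]
grip_width: 0.0135
grip_force: 60.0
```

```bash
python3 -m jog '[[0,0,0.05,0,0,0],[0,0,0.1,0,0,0]]';python3 -m jog '[[0,0,0.05,0,0,0],[0,0,0.05,0,0,0]]'
```

```text
time_s: 16.25
ee_pos: [0.5575, -0.1969, 0.2674]
eef_rot: [3.141, 0.0, 1.569]
force: [-5.9, 2.1, 11.9]
grip_width: 0.0136
grip_force: 60.0
time_s: 16.45
ee_pos: [0.5575, -0.1969, 0.2674]
eef_rot: [3.141, 0.0, 1.569]
force: [-6.4, 2.7, 13.0]
grip_width: 0.0134
grip_force: 60.0
```

```bash
python3 -m jog '[[0,0,0.02,0,0,0],[0,0,0.02,0,0,0],[0,0,0.02,0,0,0],[0,0,0.02,0,0,0],[0,0,0.02,0,0,0],[0,0,0.02,0,0,0]]'
python3 - <<'E'
from h import *
K=ctrl.camera('scene'); cv2.imwrite('pics/s6.png',cv2.resize(K['img'][190:300,200:330],None,fx=5,fy=5,interpolation=cv2.INTER_CUBIC))
E
```

```text
time_s: 17.05
ee_pos: [0.5575, -0.1969, 0.2674]
eef_rot: [3.141, 0.0, 1.569]
force: [-6.8, 2.3, 14.1]
grip_width: 0.0136
grip_force: 60.0
```

View pics/s6.png

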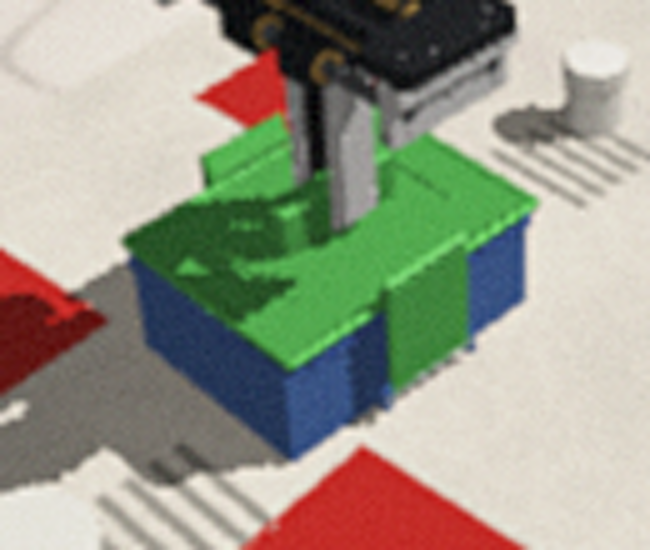

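The lid is flush on the rim, both clips stand over its edges, and the hand is pressing with a steady 14 N, so I'm handing in.

```bash
python3 -c "
from station import ctrl
print(ctrl.hand_in())"
```

```text
the job is handed in; nothing more can be done
None
```

The orange pot is in the tub, the lid has snapped down under both clips, and I handed the job in at about 17 s with the hand still pressing at about 14 N; no verdict was returned.

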